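# Pack the wide gap with the tabbed spacer and hold the sprung tile flush

## Robot

A 6-joint arm with a two-finger parallel gripper is mounted at the origin on the work surface. World frame = base frame: x ahead of the robot, y to its left, z up, the work surface at z = 0. Lengths are in m, angles in degrees, forces in N, time in s.
With the tool pointing down it reaches from about 0.4 to 0.825 m from the base axis. Payload 7 kg.
Tool frame: the origin (TCP) lies between the finger pads; the fingertips stand robot.finger_overhang ahead of it and the grasp point (between the pads) is the TCP (robot.finger_overhang is the distance from the TCP to the fingertips, in m); z points along the fingers, y is the line along which they close (so a half turn about z gives the same grasp; the last joint's range is limited). The gripper opens to 85 mm and grips with 20 to 120 N. Pads are 22 mm wide; open, the fingers measure 114 mm over their backs; the gripper's body (76 mm by 85 mm) begins 54 mm behind the grasp point. The pads swing forward as they close: fully open they stand 13 mm farther back than shut.
Start: joints at [-47.091, 20.546, 0.682, 0, -70.136, -16.507], TCP at [0.3, -0.605, 0.25] pointing down, gripper open.
Joint ranges: [-176.03, 176.03], [-82.01, 121.73], [-58.28, 71.71], [-173.87, 95.51], [-174.79, -0.11], [-173.66, 173.66]. Speed limits (degrees/s): [136.94, 136.94, 172.46, 180, 180, 180].

## Interface

Orientations are given as a 3x3 rotation matrix whose columns are the frame's x, y, z axes.
In Python, from bench import robot, optics, finder gives the robot as it stands.
- The arm moves only by the tool drive_tool, never from a script. Its argument "rows" is a list that holds one entry, the list of rows, each a list of 7 numbers: the shift along the tool's x, y, z in cm, then the turn, a rotation vector about the tool's x, y, z in rad, then the closure in counts, from 0 (fully open) to 255 (shut). In form: [[[tx, ty, tz, rx, ry, rz, gripper], ...]]. A call has 1 to 8 rows; each row is the pose to reach, as a shift and turn from the pose commanded when the call began, along the tool's axes at that moment; what a row does not reach only later rows make up. A row lasts 1/10 s, in which the tool goes at most 50 mm and 8.59 degrees, less where a joint would pass 70% of its speed; a pose out of reach is approached as far as the arm can. A call with a gripper value outside its range is refused whole. The fingers move at their own pace and stop on an object; "newtons" is the grip in N (left out, the last holds). Time passes only in rows, so rows that repeat a pose let the fingers close. It gives the time, the measured TCP pose, the force, the opening and the grip force at its end, in the units of the state.
- robot.read_state(): the state, without advancing time (a new reading comes with each control period).
- optics.camera(name): name is "side" or "top"; returns the picture (480x640x3 uint8, blue, green, red); there is no depth.
- optics.camera_model(name): a dict with "fovy" (degrees; the focal length in pixels is half the picture's height over the tangent of half this angle, whatever the lens; pixels are square), "cx", "cy" (the principal point, pixels), "origin" and "attitude" of the camera in the world. Camera axes: x right, y up, looking along -z (the intrinsics and any distortion apply to the point x, -y, -z); pixel columns grow to the right and rows downward; lengths in m; the calibration is good to about 2 mm. A picture is of the moment at which its call begins. camera_model takes no time and is no camera call.
- robot.close_job(): hands the job in; it is judged then, once.
Trained networks look in the newest picture that a camera, given by its name, has taken for a name from the list of things; names that differ only in an ending like _2 or _b are one class to them, and where a whole thing is asked for, a point or a joint stands for the part that bears it (a point fixed in the world has none). Each returns a list of dicts, best first, with "p" (0 to 1); they miss things now and then, are a little off and sometimes report something else, mostly with a low value. They report only what shows in the picture. A call takes as long as a camera call. They do not tell look-alikes from the thing itself.
- finder.find_in(camera, name): "extent" ([centre column, centre row, width, height] in pixels, round what is visible of it).
The state is a dict: "time_s": time; "joints": joint angles; "joint_vel": joint speeds; "effort": joint torques, N m; "tool_pos": TCP position; "eef_rot": TCP orientation; "contact_force": force on the tool from outside, world axes, zero at the start; "moment": the same for the moment, N m; "grip_width": opening from 0.0 (shut) to 1.0 (fully open); "gripper_force": force on a finger pad.
Only numpy, scipy, OpenCV 4.12 (cv2) and the standard library are available. Lean on these libraries where they do the work, as an engineer would, in place of code of your own. Each camera call takes 0.05 s, during which the arm holds its last target. There are 200 camera calls.

## Task

Pick up the tabbed wooden spacer and slide it, rounded nose first, into the only gap beside the sprung tile that is wide enough for it, until it sits flat on the jig's base with its nose against the fence, and let go of it. Then press the tile down until its top is flush with the blocks beside it and finish while still holding it pressed down there; do not let go. Leave the other things on the bench where they are.

Things in the scene. Friction and masses are not known exactly. Their poses are not given: they have to be found in the camera images.
- jig: Fixed jig: plywood base 12 mm thick, x from -90 to +78 mm, y +-125 mm. Origin on its underside (bench level) under the tile's centre; z up. Dark wood fence along the +x edge: inner face at x = +52 mm, top 40 mm above the bench. The two gaps beside the tile run along x, open on top and at the -x (robot) end, closed by the fence. Its place varies by 100 mm, yaw by 0.3 rad.
- tile: Wooden tile 100 (x) x 90 (y) x 22 mm in the middle of the jig, on springs: it only moves straight down, 10 mm, to a solid stop. Origin: centre of its top face; axes as the jig's. At rest its top is 50 mm above the bench; fully down 40 mm, flush with blocks and fence. The springs push back with 3.5 N at first, 8.5 N when flush, and raise it again when let go.
- wide_block: Dark wood stop block, 100 (x) x 60 (y) x 28 mm, fixed on the jig's base left or right of the tile, parallel to the jig. Origin: centre of its underside (12 mm above the bench), 87 to 89 mm from the jig's origin along the jig's y. Gap between it and the tile: 12 to 14 mm, too narrow for the spacer.
- slim_block: Dark wood stop block, 100 (x) x 36 (y) x 28 mm, fixed on the jig's base on the tile's other side, parallel to the jig. Origin: centre of its underside, 87 to 89 mm from the jig's origin along the jig's y. Gap between it and the tile: 24 to 26 mm; the spacer fits here.
- spacer: Loose wooden bar, 70 g, left or right of the jig: 100 (x) x 20 (y) x 28 mm, nose half-round at +x, square tail at -x. On the tail an upright tab, 34 mm long, 20 mm thick, up to 75 mm above the underside, centre at x = -33 mm: grip it there across y. Origin: centre of underside; in place it is 2 mm beyond the jig's origin along jig x, 12 mm above the bench, x along jig x.
- spacer_nose (a point): The foremost point of the spacer's rounded nose, at its underside: 50 mm along +x from the spacer's origin. It ends at the fence.
- wedge: Bystander: loose plain wooden wedge, 120 mm long (x), tapering from about 31 to 17 mm in thickness, 30 mm high, without a tab, on the other side of the jig. Origin: centre of the underside. Leave it.
- mallet: Bystander: hammer lying on the bench, 210 mm long. Leave it.
- glue: Bystander: white glue bottle, 56 mm across, 150 mm high. Leave it.
- sanding_block: Bystander: cork sanding block 110 x 65 x 35 mm. Leave it.
- square: Bystander: try square lying flat, 14 mm high. Leave it.
- tin: Bystander: open steel tin, 72 mm across, 100 mm high. Leave it.
- shell: Bystander: white half-round plastic shell, 130 mm long, about 60 mm high. Leave it.
- screwdriver: Bystander: screwdriver lying on the bench. Leave it.
Mind the look-alikes: they are no part of the job. What is shaped like the spacer but green or orange is not meant.

How it is judged:
By the outcome, as a careful person would: the job done as asked, in the order asked, and still so for the second after the job is handed in, while the arm keeps its last pose, push and grip.
It also fails if it takes over 48 s, if anything falls off the work surface, if the arm or the gripper's body presses on something with over 40 N, if the wrist force passes 120 N, or if a joint passes its speed limit or range.

## Working session

There is one attempt and no reset: what is moved stays moved. The work goes in short steps, Python scripts to look and compute and a tool call to move; the robot and the scene stay as the last step left them, time stands still between calls to the robot, and variables do not carry over. Pictures are saved under pics/ and viewed, at most 10 in all, crops included, and the job is handed in when it is done.

Besides the shell and the picture viewer there is one more tool, called by a JSON object that holds its "op" and its "data", one argument or row to a line. drive_tool: Moves the arm, as the interface text tells. Its arguments: {"type":"object","properties":{"rows":{"type":"array"},"newtons":{"type":"number"}},"required":["rows"]}

```bash
mkdir -p pics; python3 - <<'E'
from bench import robot, optics, finder
import cv2
for c in("top","side"):
    cv2.imwrite(f"pics/{c}0.png",optics.camera(c)); print(c,optics.camera_model(c))
s=robot.read_state();print(s["tool_pos"],s["eef_rot"],s["time_s"],s["contact_force"],robot.finger_overhang)
E
```

```text
top {'fovy': 55.007186686217054, 'cx': 318.2255720584453, 'cy': 237.01110803809317, 'origin': array([0.37161182, 0.01137905, 0.99767738]), 'attitude': array([[ 1.99116312e-02,  9.91153855e-01, -1.31215709e-01],
       [-9.99799129e-01,  2.00394979e-02, -3.46040996e-04],
       [ 2.28651704e-03,  1.31196241e-01,  9.91353780e-01]])}
side {'fovy': 52.39215979170786, 'cx': 312.5971861206979, 'cy': 229.83745565151992, 'origin': array([0.21483307, 0.99706936, 0.71646012]), 'attitude': array([[-0.96241442,  0.1325987 , -0.23701489],
       [-0.27095404, -0.52825679,  0.80469167],
       [-0.01850365,  0.83866701,  0.54433011]])}
[ 0.29993608 -0.60424075  0.24944472] [[-8.95737004e-01 -4.44583570e-01 -8.17241311e-04]
 [-4.44584297e-01  8.95736047e-01  1.31799828e-03]
 [ 1.46072123e-04  1.54391248e-03 -9.99998797e-01]] 0.1 [0.0277448  0.77138873 0.23505394] 0.019
```

View pics/top0.png

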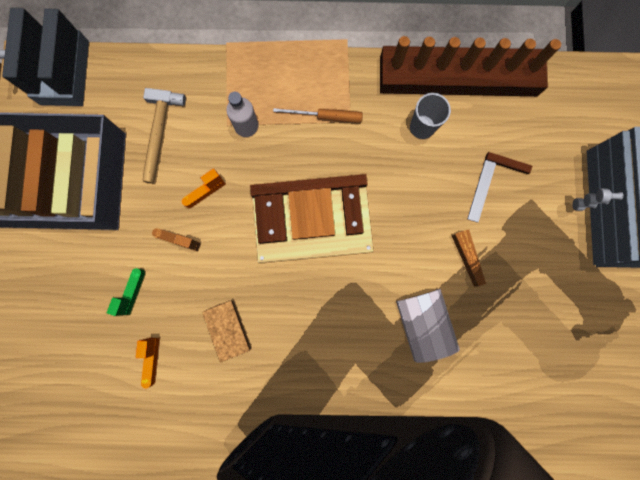

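View pics/side0.png

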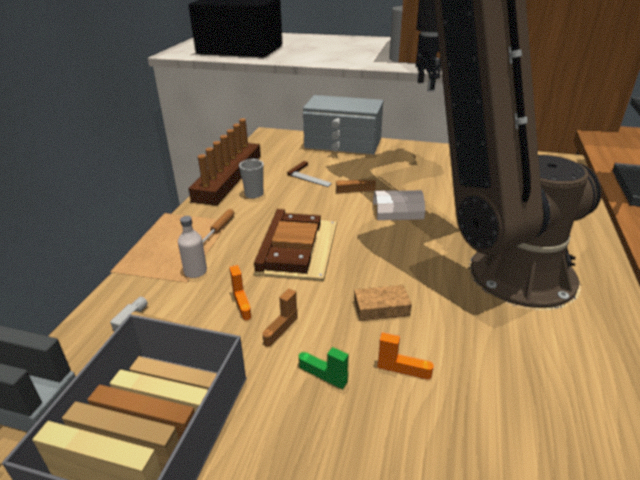

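The top picture shows these shaped like the spacer: brown wood at (176,239), orange at (203,188) and (148,362), green at (126,292). The brown wooden one with its tab at (190,241) fits; the plain wedge is at (468,257). The jig is at about (311,218), with its wide gap on the right of the tile in the picture. I'll confirm with one crop.

```bash
cat > h.py <<'E'
import numpy as np
from bench import robot, optics, finder
M={c:optics.camera_model(c) for c in("top","side")}
def proj(c,P):
    m=M[c];f=240/np.tan(np.radians(m["fovy"]/2))
    q=(np.atleast_2d(P)-m["origin"])@m["attitude"]
    return np.c_[m["cx"]+f*q[:,0]/-q[:,2], m["cy"]-f*q[:,1]/-q[:,2]]
def ray(c,uv,z):
    m=M[c];f=240/np.tan(np.radians(m["fovy"]/2))
    d=m["attitude"]@np.array([(uv[0]-m["cx"])/f,-(uv[1]-m["cy"])/f,-1])
    return m["origin"]+d*(z-m["origin"][2])/d[2]
def place(P,x,y,yaw,z=0):
    c,s=np.cos(yaw),np.sin(yaw);P=np.atleast_2d(P)
    return np.c_[x+c*P[:,0]-s*P[:,1],y+s*P[:,0]+c*P[:,1],P[:,2]+z]
E
python3 - <<'E'
import cv2,numpy as np
t=cv2.imread("pics/top0.png");s=cv2.imread("pics/side0.png")
def cr(i,x,y,w,h,k):return cv2.resize(i[y:y+h,x:x+w],None,fx=k,fy=k,interpolation=cv2.INTER_CUBIC)
a=np.hstack([cr(t,243,165,140,105,3.0),cr(t,143,215,70,52.5.__int__(),5.4)[:315,:378] if 0 else cv2.resize(cr(t,143,215,70,60,5),(367,315))])
b=np.hstack([cr(s,250,200,100,85,4.0)[:285],cr(s,255,280,60,70,4)[:285]])
b=b[:, :800]
H=np.zeros((600,800,3),np.uint8);H[:a.shape[0],:a.shape[1]]=a[:,:800];
H[315:315+b.shape[0],:b.shape[1]]=b[:285];cv2.imwrite("pics/crop.png",H)
E
```

```text
Traceback (most recent call last):
ValueError: all the input array dimensions except for the concatenation axis must match exactly, but along dimension 0, the array at index 0 has size 285 and the array at index 1 has size 280
```

```bash
python3 - <<'E'
import cv2,numpy as np
t=cv2.imread("pics/top0.png");s=cv2.imread("pics/side0.png")
H=np.zeros((600,800,3),np.uint8)
def put(i,x,y,w,h,k,X,Y):
    c=cv2.resize(i[y:y+h,x:x+w],None,fx=k,fy=k,interpolation=cv2.INTER_CUBIC);H[Y:Y+h*k,X:X+w*k]=c
put(t,243,170,135,100,3,0,0);put(t,145,215,65,50,6,405,0)
put(s,250,203,95,75,4,0,300);put(s,255,282,60,65,4,400,320)
cv2.imwrite("pics/crop.png",H)
E
```

```text
(no output)
```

View pics/crop.png

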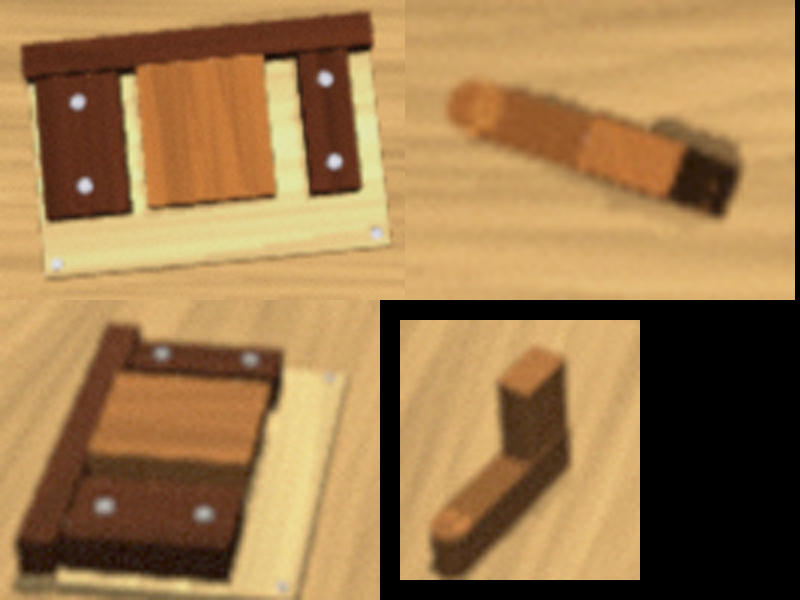

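Confirmed: the brown wooden bar with the tab is the spacer. Its nose is at (220,232) in the top picture's left direction and its tab is on the right. The wide block is left of the tile, so the wide gap is on the right (−y). Next I fit the poses.

```bash
cat > fit.py <<'E'
from h import *
from scipy.optimize import least_squares
T=lambda u,v,k,x,y:((u+.5)/k-.5+x,(v+.5)/k-.5+y)
j=lambda u,v:("top",T(u,v,3,243,170)); js=lambda u,v:("side",T(u,v-300,4,250,203))
p=lambda u,v:("top",T(u-405,v,6,145,215)); ps=lambda u,v:("side",T(u-400,v-320,4,255,282))
J=[((-90,125,12),j(47,277)),((-90,-125,12),j(390,243)),((78,125,40),j(22,45)),((78,-125,40),j(370,13)),((52,125,40),j(27,77)),((52,-125,40),j(372,45)),
((50,45,50),j(136,65)),((50,-45,50),j(263,53)),((-50,-45,50),j(275,196)),((-50,45,50),j(148,208)),
((78,-125,40),js(110,325)),((-50,-45,50),js(270,380)),((-50,45,50),js(248,465)),((-90,-125,12),js(346,374))]
S=[((-50,-10,75),p(665,198)),((-50,10,75),p(686,147)),((-16,10,75),p(600,120)),((-16,-10,75),p(578,165)),((-50,10,0),p(742,160)),((-50,-10,0),p(724,217)),((50,0,28),p(447,103)),
]
SS=[(540,347),(565,360),(527,397),(500,382)]
def fit(L,x0):
    def r(v):
        return np.concatenate([proj(c,place(np.array(P)/1000,*v))[0]-uv for P,(c,uv) in L])
    o=least_squares(r,x0,loss="soft_l1");return o.x,np.round(r(o.x).reshape(-1,2),1)
if __name__=="__main__":
    v,e=fit(J,[.42,0,0]);print("jig",v.round(4),np.degrees(v[2]),e.tolist())
    for y0 in(1.2,):
        v,e=fit(S,[.4,.28,y0]);print("sp",v.round(4),np.degrees(v[2]),e.tolist())
    C=place(np.array([(-50,-10,75),(-50,10,75),(-16,10,75),(-16,-10,75)])/1000,*v)
    print("side pred",proj("side",C).round(1).tolist(),[np.round(ps(*q)[1],1).tolist() for q in SS])
E
python3 fit.py
```

```text
jig [0.547  0.0274 0.1124] 6.441865585845117 [[-1.3, 0.9], [0.5, 1.5], [-0.6, -1.3], [0.2, -1.1], [-1.4, -0.0], [0.9, 0.1], [-0.3, 0.4], [0.0, 0.6], [0.6, -0.2], [-0.3, -0.2], [-1.3, -1.6], [0.1, 0.2], [-0.1, -1.4], [0.3, -1.0]]
sp [0.4977 0.3175 1.4597] 83.63463043438878 [[4.3, -17.2], [-0.9, 1.0], [-3.2, 3.3], [2.2, -13.9], [-0.8, 3.2], [3.7, -15.4], [-0.7, 0.4]]
side pred [[280.2, 285.2], [289.1, 287.4], [282.0, 297.7], [273.0, 295.3]] [[289.6, 288.4], [295.9, 291.6], [286.4, 300.9], [279.6, 297.1]]
```

```bash
python3 - <<'E'
import fit; from fit import *
S=[((P[0],-P[1],P[2]),q) for P,q in fit.S]+[((-50,-10,75),ps(540,347)),((-50,10,75),ps(565,360)),((-16,10,75),ps(527,397)),((-16,-10,75),ps(500,382))]
v,e=fit.fit(S,[.5,.3,1.3]);print("sp",v.round(4),np.degrees(v[2]),e.tolist())
t=place([[-.033,0,.06]],*v)[0];print("tab",t)
# tile+slim-block only
K=fit.J[6:10]+fit.J[11:13]
v,e=fit.fit(K,[.54,.03,.1]);print("tile fit",v.round(4),np.degrees(v[2]),e.tolist())
for n,uv in(("slim inner far",j(295,55)),("inner near",j(309,195)),("outer near",j(361,190)),("outer far",j(347,50))):
    w=ray("top",uv[1],.04)[:2]-v[:2];c,s=np.cos(v[2]),np.sin(v[2]);print(n,np.round([c*w[0]+s*w[1],-s*w[0]+c*w[1]],4))
s=robot.read_state();print(s["time_s"],s["tool_pos"])
E
```

```text
Traceback (most recent call last):
AttributeError: 'function' object has no attribute 'S'
```

```bash
python3 - <<'E'
from fit import *
S=[((P[0],-P[1],P[2]),q) for P,q in S]+[((-50,-10,75),ps(540,347)),((-50,10,75),ps(565,360)),((-16,10,75),ps(527,397)),((-16,-10,75),ps(500,382))]
v,e=fit(S,[.5,.3,1.3]);print("sp",v.round(4),np.degrees(v[2]),e.tolist())
t=place([[-.033,0,.06]],*v)[0];print("tab",t)
K=J[6:10]+J[11:13]
v,e=fit(K,[.54,.03,.1]);print("tile fit",v.round(4),np.degrees(v[2]),e.tolist())
for n,uv in(("slim inner far",j(295,55)),("inner near",j(309,195)),("outer near",j(361,190)),("outer far",j(347,50))):
    w=ray("top",uv[1],.04)[:2]-v[:2];c,s=np.cos(v[2]),np.sin(v[2]);print(n,np.round([c*w[0]+s*w[1],-s*w[0]+c*w[1]],4))
s=robot.read_state();print(s["time_s"],s["tool_pos"])
E
```

```text
sp [0.4898 0.318  1.2792] 73.291841256657 [[0.1, 0.6], [0.0, -0.3], [-1.5, -0.9], [-1.3, 0.9], [-0.0, 1.9], [-0.1, 1.1], [-0.1, -0.0], [-1.6, -1.7], [0.2, -1.6], [0.1, -1.4], [-1.3, -1.1]]
tab [0.48030405 0.2864409  0.06      ]
tile fit [0.5472 0.0276 0.1095] 6.273362931747216 [[-0.3, 0.3], [0.0, 0.5], [0.5, -0.2], [-0.4, -0.4], [0.1, 0.3], [-0.2, -1.3]]
slim inner far [ 0.0501 -0.0681]
inner near [-0.0504 -0.0682]
outer near [-0.0502 -0.1048]
outer far [ 0.0504 -0.1051]
0.1 [ 0.29993608 -0.60424075  0.24944472]
```

```bash
cat > go.py <<'E'
import sys
from h import *
from scipy.spatial.transform import Rotation as R
J=(.5472,.0276,.1095); SP=(.4898,.318,1.2792)
def to(pos,yaw):   # yaw: of the tool's y axis, deg
    s=robot.read_state();A=np.array(s["eef_rot"]);p=np.array(s["tool_pos"])
    a=np.radians(yaw);y=np.array([np.cos(a),np.sin(a),0]);z=np.array([0,0,-1.]);B=np.c_[np.cross(y,z),y,z]
    print("cm",(A.T@(np.array(pos)-p)*100).round(2),"rot",R.from_matrix(A.T@B).as_rotvec().round(3),"t",round(s["time_s"],2),"F",np.round(s["contact_force"],1),"w",s["grip_width"],s["gripper_force"])
def sp(x,y,z): return place([[x,y,z]],*SP)[0]
def jig(x,y,z): return place([[x,y,z]],*J)[0]
YS=np.degrees(SP[2])+90; YJ=np.degrees(J[2])+90
if __name__=="__main__":
    exec(sys.argv[1])
E
python3 go.py 'to(sp(-.033,0,.2),YS)'
```

```text
cm [-55.75  71.75   5.05] rot [ 0.002  0.    -0.818] t 0.1 F [0.  0.8 0.2] w 0.9999863818130302 0.0
```

{"op": "drive_tool", "data": {
  "rows": [
    [[-55.8,71.8,0,0,0,-0.82,0],[-55.8,71.8,0,0,0,-0.82,0],[-55.8,71.8,0,0,0,-0.82,0],[-55.8,71.8,0,0,0,-0.82,0],[-55.8,71.8,0,0,0,-0.82,0],[-55.8,71.8,0,0,0,-0.82,0],[-55.8,71.8,0,0,0,-0.82,0],[-55.8,71.8,0,0,0,-0.82,0]]
  ],
  "newtons": 30
}}

```text
time_s: 0.9
tool_pos: [0.3793, -0.2107, 0.2503]
eef_rot: [[-0.286, -0.958, 0.0], [-0.958, 0.286, 0.0], [-0.0, -0.0, -1.0]]
contact_force: [2.1, 1.1, 0.6]
grip_width: 1.0
gripper_force: 0.0
```

```bash
python3 go.py 'to(sp(-.033,0,.2),YS)'
```

```text
cm [-50.52   4.54   5.03] rot [-0.     0.     0.001] t 0.9 F [2.1 1.1 0.6] w 1.000417415009231 0.0
```

{"op": "drive_tool", "data": {
  "rows": [
    [[-50,4.5,0,0,0,0,0],[-50,4.5,0,0,0,0,0],[-50,4.5,0,0,0,0,0],[-50,4.5,0,0,0,0,0],[-50,4.5,0,0,0,0,0],[-50,4.5,0,0,0,0,0],[-50,4.5,5,0,0,0,0],[-50,4.5,5,0,0,0,0]]
  ]
}}

```text
time_s: 1.7
tool_pos: [0.4584, 0.1789, 0.2263]
eef_rot: [[-0.285, -0.958, 0.001], [-0.958, 0.285, 0.001], [-0.001, -0.001, -1.0]]
contact_force: [1.9, -1.0, -0.2]
grip_width: 0.997
gripper_force: 0.0
```

```bash
python3 go.py 'to(sp(-.033,0,.15),YS)'
```

```text
cm [-10.92   0.97   7.64] rot [-0.001  0.001  0.002] t 1.7 F [ 1.9 -1.  -0.2] w 0.9971513237890146 0.0
```

{"op": "drive_tool", "data": {
  "rows": [
    [[-10.5,0.9,7.5,0,0,0,0],[-10.5,0.9,7.5,0,0,0,0],[-10.5,0.9,7.5,0,0,0,0],[-10.5,0.9,7.5,0,0,0,0],[-10.5,0.9,7.5,0,0,0,0],[-10.5,0.9,7.5,0,0,0,0]]
  ]
}}

```text
time_s: 2.3
tool_pos: [0.4799, 0.2793, 0.1517]
eef_rot: [[-0.286, -0.958, 0.0], [-0.958, 0.286, 0.0], [-0.0, -0.0, -1.0]]
contact_force: [-0.6, -0.6, 0.2]
grip_width: 1.001
gripper_force: 0.0
```

```bash
python3 - <<'E'
from go import *
import cv2
to(sp(-.033,0,.064),YS)
t=optics.camera("top");s=optics.camera("side")
H=np.zeros((400,800,3),np.uint8)
H[:]=np.hstack([cv2.resize(t[200:280,130:210],(400,400),interpolation=2),cv2.resize(s[260:360,240:340],(400,400),interpolation=2)])
cv2.imwrite("pics/ap.png",H)
E
```

```text
cm [-0.69  0.16  8.77] rot [-0.     0.     0.001] t 2.3 F [-0.6 -0.6  0.2] w 1.0009384179143628 0.0
```

View pics/ap.png

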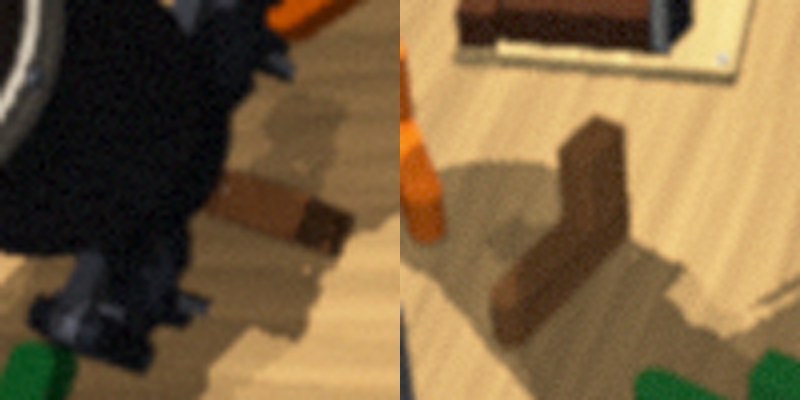

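The crop shows the spacer clear below the hand, with the tab at about (590,170) in the right panel, and the orange and green look-alikes near the open fingers. I'll narrow the opening before descending.

{"op": "drive_tool", "data": {
  "rows": [
    [[-0.7,0.2,0,0,0,0,100],[-0.7,0.2,0,0,0,0,100],[-0.7,0.2,3,0,0,0,100],[-0.7,0.2,6,0,0,0,100],[-0.7,0.2,8.7,0,0,0,100],[-0.7,0.2,8.7,0,0,0,100],[-0.7,0.2,8.7,0,0,0,100],[-0.7,0.2,8.7,0,0,0,100]]
  ]
}}

```text
time_s: 3.2
tool_pos: [0.4808, 0.2879, 0.0659]
eef_rot: [[-0.286, -0.958, 0.002], [-0.958, 0.286, 0.002], [-0.002, -0.001, -1.0]]
contact_force: [-0.2, 0.3, 0.8]
grip_width: 0.608
gripper_force: 0.0
```

```bash
python3 - <<'E'
from go import *
import cv2
to(sp(-.033,0,.064),YS)
s=optics.camera("side")
cv2.imwrite("pics/ap2.png",cv2.resize(s[200:360,190:390],(800,600)))
E
```

```text
cm [0.16 0.01 0.19] rot [-0.001  0.002  0.002] t 3.2 F [-0.2  0.3  0.8] w 0.6081077626119051 0.0
```

View pics/ap2.png

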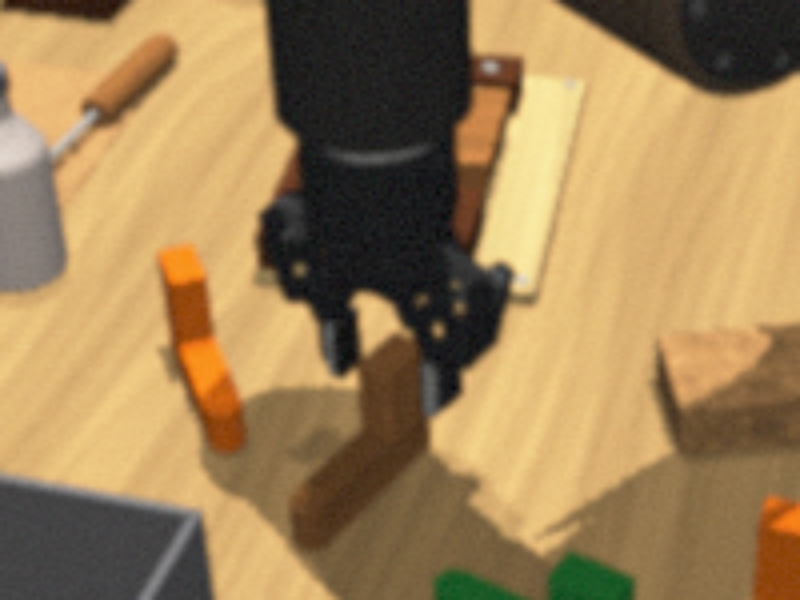

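The picture shows the tab (390,390) between the fingertips at (340,370) and (435,410). I'm closing the gripper now.

{"op": "drive_tool", "data": {
  "rows": [
    [[0,0,0.2,0,0,0,150],[0,0,0.2,0,0,0,255],[0,0,0.2,0,0,0,255],[0,0,0.2,0,0,0,255],[0,0,0.2,0,0,0,255],[0,0,0.2,0,0,0,255],[0,0,0.2,0,0,0,255],[0,0,0.2,0,0,0,255]]
  ],
  "newtons": 50
}}

```text
time_s: 4.05
tool_pos: [0.4803, 0.2873, 0.063]
eef_rot: [[-0.286, -0.958, 0.001], [-0.958, 0.286, 0.001], [-0.001, -0.001, -1.0]]
contact_force: [-1.0, -1.6, 7.3]
grip_width: 0.226
gripper_force: 49.6
```

{"op": "drive_tool", "data": {
  "rows": [
    [[0,0,-2,0,0,0,255],[0,0,-6,0,0,0,255],[0,0,-10,0,0,0,255],[0,0,-10,0,0,0,255]]
  ]
}}

```text
time_s: 4.45
tool_pos: [0.4824, 0.2892, 0.1679]
eef_rot: [[-0.285, -0.959, 0.007], [-0.959, 0.285, 0.006], [-0.008, -0.005, -1.0]]
contact_force: [-0.3, 0.7, -0.1]
grip_width: 0.227
gripper_force: 48.9
```

```bash
python3 go.py 'to(jig(-.2,-.057,.164),YJ)'
```

```text
cm [36.24  2.56  0.09] rot [0.    0.01  1.172] t 4.45 F [-0.3  0.7 -0.1] w 0.22694277249262956 48.90002489089966
```

```bash
python3 go.py 'to(jig(-.14,-.057,.164),YJ)'
```

```text
cm [33.91 -2.97  0.14] rot [0.    0.01  1.172] t 4.45 F [-0.3  0.7 -0.1] w 0.22694277249262956 48.90002489089966
```

{"op": "drive_tool", "data": {
  "rows": [
    [[4,-0.4,0,0,0,0.14,255],[8,-0.8,0,0,0,0.28,255],[12,-1.2,0,0,0,0.42,255],[16,-1.5,0,0,0,0.56,255],[20,-2,0,0,0,0.7,255],[24,-2.3,0,0,0,0.84,255],[28,-2.6,0,0,0,0.98,255],[32,-2.8,0,0,0,1.12,255]]
  ]
}}

```text
time_s: 5.25
tool_pos: [0.4145, -0.029, 0.1621]
eef_rot: [[-0.988, -0.155, 0.0], [-0.155, 0.988, 0.0], [-0.0, 0.0, -1.0]]
contact_force: [1.2, -0.5, -0.1]
grip_width: 0.227
gripper_force: 48.8
```

```bash
python3 go.py 'to(jig(-.14,-.057,.12),YJ)'
```

```text
cm [ 0.26 -1.51  4.21] rot [0.    0.    0.046] t 5.25 F [ 1.2 -0.5 -0.1] w 0.2270349660929112 48.818880915641785
```

{"op": "drive_tool", "data": {
  "rows": [
    [[0.3,-1.5,1,0,0,0.046,255],[0.3,-1.5,4.2,0,0,0.046,255],[0.3,-1.5,4.2,0,0,0.046,255],[0.3,-1.5,4.2,0,0,0.046,255],[0.3,-1.5,4.2,0,0,0.046,255]]
  ]
}}

```text
time_s: 5.75
tool_pos: [0.4155, -0.0424, 0.1212]
eef_rot: [[-0.993, -0.116, 0.001], [-0.116, 0.993, 0.0], [-0.001, -0.0, -1.0]]
contact_force: [0.4, -0.1, -0.4]
grip_width: 0.224
gripper_force: 48.9
```

```bash
python3 - <<'E'
from go import *
import cv2
to(jig(-.14,-.057,.079),YJ)
t=optics.camera("top");s=optics.camera("side")
t=cv2.resize(t[165:285,245:385],None,fx=4,fy=4,interpolation=2);s=cv2.resize(s[170:290,250:375],None,fx=2.4,fy=2.4,interpolation=2)
H=np.zeros((480,800+0,3),np.uint8);H[:,:500]=t[:,60:560];H[:288,500:800]=s[:288,:300]
cv2.imwrite("pics/pre.png",H)
E
```

```text
cm [ 0.15 -0.18  4.22] rot [-0.     0.001  0.006] t 5.75 F [ 0.4 -0.1 -0.4] w 0.22394869663004532 48.93080949783325
```

View pics/pre.png

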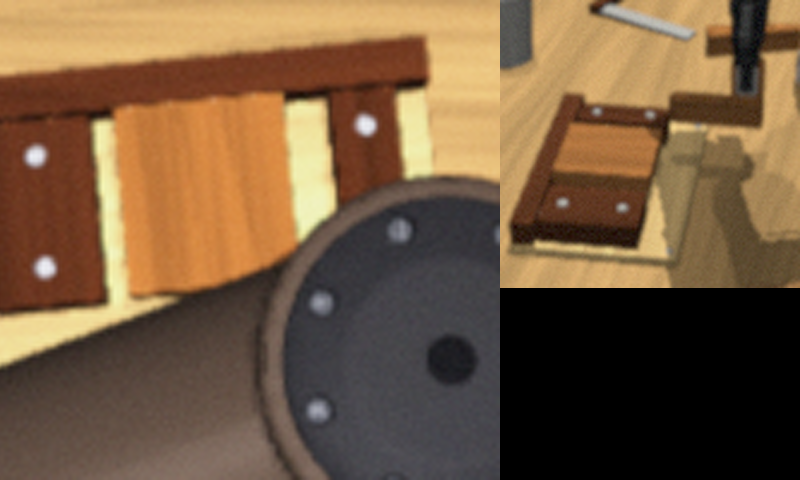

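The side view shows the spacer held level, nose first, just in front of the gap (nose at crop (672,105)). The arm hides the gap in the top view, so I'll slide in with force checks.

{"op": "drive_tool", "data": {
  "rows": [
    [[0.1,-0.2,2.5,0,0,0.006,255],[0.1,-0.2,4.3,0,0,0.006,255],[0.1,-0.2,4.3,0,0,0.006,255],[0.1,-0.2,4.3,0,0,0.006,255],[0.1,-0.2,4.3,0,0,0.006,255]]
  ]
}}

```text
time_s: 6.35
tool_pos: [0.4148, -0.0446, 0.0784]
eef_rot: [[-0.994, -0.109, 0.002], [-0.109, 0.994, 0.0], [-0.002, 0.0, -1.0]]
contact_force: [-0.0, -0.0, -0.3]
grip_width: 0.228
gripper_force: 49.0
```

```bash
python3 go.py 'to(jig(-.04,-.057,.077),YJ)'
```

```text
cm [-9.95  0.03  0.15] rot [ 0.     0.002 -0.   ] t 6.35 F [-0.  -0.  -0.3] w 0.22769828278083631 49.04251992702484
```

{"op": "drive_tool", "data": {
  "rows": [
    [[-0.5,0,0.1,0,0,0,255],[-1,0,0.1,0,0,0,255],[-1.5,0,0.1,0,0,0,255],[-2,0,0.1,0,0,0,255],[-2.5,0,0.1,0,0,0,255],[-3,0,0.1,0,0,0,255],[-3,0,0.1,0,0,0,255]]
  ]
}}

```text
time_s: 7.05
tool_pos: [0.4446, -0.0416, 0.0762]
eef_rot: [[-0.994, -0.109, 0.0], [-0.109, 0.994, -0.0], [-0.0, -0.0, -1.0]]
contact_force: [0.3, -0.1, -1.3]
grip_width: 0.225
gripper_force: 49.0
```

```bash
python3 go.py 's=robot.read_state();print(s["moment"]);to(jig(-.04,-.057,.077),YJ)'
```

```text
[ 0.00685149  0.01192634 -0.00802551]
cm [-6.95  0.06 -0.08] rot [-0.     0.    -0.001] t 7.05 F [ 0.3 -0.1 -1.3] w 0.2248735364071289 49.03640270233154
```

{"op": "drive_tool", "data": {
  "rows": [
    [[-1,0,0,0,0,0,255],[-2,0,0,0,0,0,255],[-3,0,0,0,0,0,255],[-4,0,0,0,0,0,255],[-5,0,0,0,0,0,255],[-6,0,0,0,0,0,255],[-6.5,0,0,0,0,0,255],[-6.5,0,0,0,0,0,255]]
  ]
}}

```text
time_s: 7.85
tool_pos: [0.5091, -0.0346, 0.0761]
eef_rot: [[-0.994, -0.108, -0.0], [-0.108, 0.994, -0.0], [0.0, -0.0, -1.0]]
contact_force: [-0.9, 0.2, -0.3]
grip_width: 0.227
gripper_force: 49.0
```

{"op": "drive_tool", "data": {
  "rows": [
    [[-0.2,0,0,0,0,0,255],[-0.4,0,0,0,0,0,255],[-0.6,0,0,0,0,0,255],[-0.8,0,0,0,0,0,255],[-0.8,0,0,0,0,0,255]]
  ]
}}

```text
time_s: 8.35
tool_pos: [0.5166, -0.0337, 0.0764]
eef_rot: [[-0.994, -0.109, 0.0], [-0.109, 0.994, 0.0], [-0.0, 0.0, -1.0]]
contact_force: [0.8, -0.7, -0.5]
grip_width: 0.224
gripper_force: 49.0
```

```bash
python3 go.py 'to(jig(-.031,-.057,.075),YJ)'
```

```text
cm [-0.61  0.06  0.14] rot [ 0.     0.    -0.001] t 8.35 F [ 0.8 -0.7 -0.5] w 0.22448109933901847 49.036436676979065
```

Clear so far. I'll push on gently to the fence.

{"op": "drive_tool", "data": {
  "rows": [
    [[-0.2,0,0,0,0,0,255],[-0.4,0,0,0,0,0,255],[-0.5,0,0,0,0,0,255],[-0.5,0,0,0,0,0,255]]
  ]
}}

```text
time_s: 8.75
tool_pos: [0.5215, -0.0332, 0.0762]
eef_rot: [[-0.994, -0.109, -0.0], [-0.109, 0.994, -0.0], [0.0, -0.0, -1.0]]
contact_force: [0.1, -0.1, -1.1]
grip_width: 0.227
gripper_force: 49.0
```

{"op": "drive_tool", "data": {
  "rows": [
    [[-0.1,0,0,0,0,0,255],[-0.2,0,0,0,0,0,255],[-0.2,0,0,0,0,0,255]]
  ]
}}

```text
time_s: 9.05
tool_pos: [0.5234, -0.033, 0.0762]
eef_rot: [[-0.994, -0.109, -0.0], [-0.109, 0.994, -0.0], [0.0, -0.0, -1.0]]
contact_force: [0.7, 0.9, -0.2]
grip_width: 0.224
gripper_force: 49.0
```

{"op": "drive_tool", "data": {
  "rows": [
    [[-0.1,0,0,0,0,0,255],[-0.2,0,0,0,0,0,255],[-0.2,0,0,0,0,0,255]]
  ]
}}

```text
time_s: 9.35
tool_pos: [0.5237, -0.0332, 0.0758]
eef_rot: [[-0.994, -0.108, -0.003], [-0.108, 0.994, -0.001], [0.003, -0.0, -1.0]]
contact_force: [-5.7, -0.4, 2.4]
grip_width: 0.223
gripper_force: 49.4
```

{"op": "drive_tool", "data": {
  "rows": [
    [[-0.1,0,0,0,0,0,255],[-0.2,0,0,0,0,0,255],[-0.2,0,0,0,0,0,255]]
  ]
}}

```text
time_s: 9.65
tool_pos: [0.5238, -0.0334, 0.0755]
eef_rot: [[-0.994, -0.108, -0.007], [-0.108, 0.994, -0.001], [0.007, -0.0, -1.0]]
contact_force: [-10.8, 0.8, 6.1]
grip_width: 0.225
gripper_force: 50.0
```

Fence contact. I'll ease off the push and lower onto the base.

{"op": "drive_tool", "data": {
  "rows": [
    [[0.3,0,0,0,0,0,255],[0.3,0,0.1,0,0,0,255],[0.3,0,0.2,0,0,0,255],[0.3,0,0.2,0,0,0,255]]
  ]
}}

```text
time_s: 10.05
tool_pos: [0.5234, -0.0333, 0.075]
eef_rot: [[-0.994, -0.109, -0.001], [-0.109, 0.994, -0.001], [0.002, -0.0, -1.0]]
contact_force: [-9.6, 0.6, 13.1]
grip_width: 0.228
gripper_force: 50.9
```

```bash
python3 go.py 's=robot.read_state();print(s["moment"]);to(jig(-.031,-.057,.075),YJ)'
```

```text
[0.12866227 3.28991518 0.05930322]
cm [ 0.07  0.09 -0.  ] rot [-0.    -0.002 -0.001] t 10.05 F [-9.6  0.6 13.1] w 0.22843825356496125 50.861438512802124
```

{"op": "drive_tool", "data": {
  "rows": [
    [[0,0,-0.1,0,0,0,255],[0,0,-0.1,0,0,0,185],[0,0,-0.1,0,0,0,150],[0,0,-0.1,0,0,0,140],[0,0,-0.1,0,0,0,140],[0,0,-0.1,0,0,0,140]]
  ]
}}

```text
time_s: 10.65
tool_pos: [0.5246, -0.0328, 0.0752]
eef_rot: [[-0.994, -0.109, 0.0], [-0.109, 0.994, 0.0], [-0.0, 0.0, -1.0]]
contact_force: [-0.3, 0.5, 0.3]
grip_width: 0.454
gripper_force: 0.0
```

{"op": "drive_tool", "data": {
  "rows": [
    [[0,0,-2,0,0,0,140],[0,0,-5,0,0,0,140],[0,0,-8,0,0,0,140],[0,0,-10,0,0,0,140],[0,0,-10,0,0,0,140]]
  ]
}}

```text
time_s: 11.15
tool_pos: [0.5262, -0.0326, 0.1785]
eef_rot: [[-0.994, -0.109, 0.006], [-0.109, 0.994, 0.001], [-0.006, 0.0, -1.0]]
contact_force: [0.4, -0.2, -1.0]
grip_width: 0.448
gripper_force: 0.0
```

```bash
python3 - <<'E'
from go import *
import cv2
to(jig(0.02,0.02,.12),YJ)
s=optics.camera("side");t=optics.camera("top")
H=np.hstack([cv2.resize(s[195:285,250:350],(400,360),interpolation=2),cv2.resize(t[165:255,260:360],(400,360),interpolation=2)])
cv2.imwrite("pics/rel.png",H)
E
```

```text
cm [-4.71  7.76  5.88] rot [ 0.     0.006 -0.   ] t 11.15 F [ 0.4 -0.2 -1. ] w 0.44846128365584337 0.0
```

View pics/rel.png

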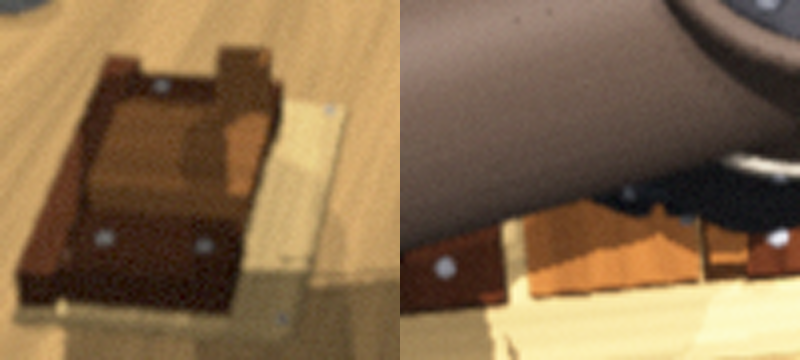

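The pictures show the spacer in the gap right of the tile, with its tab upright at (245,70) in the left panel and its square tail in line with the blocks at (725,265) in the right panel. Next I press the tile with shut fingers.

```bash
python3 go.py 'to(jig(0.0,0.005,.10),YJ)'
```

```text
cm [-2.91  6.26  7.55] rot [ 0.     0.001 -0.001] t 11.25 F [-0.1 -0.6 -1.2] w 0.45036932660467927 0.0
```

{"op": "drive_tool", "data": {
  "rows": [
    [[-2.9,6.3,0,0,0,0,255],[-2.9,6.3,0,0,0,0,255],[-2.9,6.3,0,0,0,0,255],[-2.9,6.3,4,0,0,0,255],[-2.9,6.3,7.5,0,0,0,255],[-2.9,6.3,7.5,0,0,0,255],[-2.9,6.3,7.5,0,0,0,255]]
  ],
  "newtons": 20
}}

```text
time_s: 11.95
tool_pos: [0.546, 0.0323, 0.1]
eef_rot: [[-0.994, -0.109, -0.002], [-0.109, 0.994, -0.001], [0.002, -0.001, -1.0]]
contact_force: [0.2, 0.4, 1.1]
grip_width: -0.0
gripper_force: 0.0
```

{"op": "drive_tool", "data": {
  "rows": [
    [[0,0,0.7,0,0,0,255],[0,0,1.4,0,0,0,255],[0,0,2.1,0,0,0,255],[0,0,2.6,0,0,0,255],[0,0,2.6,0,0,0,255],[0,0,2.6,0,0,0,255]]
  ]
}}

```text
time_s: 12.55
tool_pos: [0.5464, 0.0328, 0.0743]
eef_rot: [[-0.994, -0.109, -0.0], [-0.109, 0.994, -0.0], [0.0, -0.0, -1.0]]
contact_force: [1.0, 0.5, 0.5]
grip_width: -0.0
gripper_force: 0.0
```

{"op": "drive_tool", "data": {
  "rows": [
    [[0,0,0.4,0,0,0,255],[0,0,0.8,0,0,0,255],[0,0,1.0,0,0,0,255],[0,0,1.0,0,0,0,255],[0,0,1.0,0,0,0,255]]
  ]
}}

```text
time_s: 13.05
tool_pos: [0.5468, 0.033, 0.0646]
eef_rot: [[-0.994, -0.109, 0.001], [-0.109, 0.994, 0.0], [-0.001, 0.0, -1.0]]
contact_force: [-1.3, 0.9, 5.9]
grip_width: -0.0
gripper_force: 2.9
```

{"op": "drive_tool", "data": {
  "rows": [
    [[0,0,0.2,0,0,0,255],[0,0,0.4,0,0,0,255],[0,0,0.5,0,0,0,255],[0,0,0.5,0,0,0,255]]
  ]
}}

```text
time_s: 13.45
tool_pos: [0.5468, 0.033, 0.0598]
eef_rot: [[-0.994, -0.109, 0.001], [-0.109, 0.994, 0.0], [-0.001, 0.0, -1.0]]
contact_force: [-1.6, 1.2, 8.7]
grip_width: 0.001
gripper_force: 4.1
```

{"op": "drive_tool", "data": {
  "rows": [
    [[0,0,0.1,0,0,0,255],[0,0,0.2,0,0,0,255],[0,0,0.2,0,0,0,255]]
  ]
}}

```text
time_s: 13.75
tool_pos: [0.5468, 0.033, 0.059]
eef_rot: [[-0.994, -0.109, 0.001], [-0.109, 0.994, 0.0], [-0.001, -0.0, -1.0]]
contact_force: [-6.6, 1.2, 18.8]
grip_width: -0.001
gripper_force: 9.6
```

The tile is at its stop: TCP z is 0.059 and the push is 19 N. One last look before handing in.

```bash
python3 - <<'E'
from go import *
import cv2
s=optics.camera("side");t=optics.camera("top")
print(proj("side",np.vstack([jig(.002-.05,-.057-.01,.087),jig(.002-.05,-.057+.01,.087),jig(.002-.016,-.057+.01,.087),jig(.002-.016,-.057-.01,.087)])).round(1).tolist())
H=np.hstack([cv2.resize(s[190:290,245:345],(400,400),interpolation=2),cv2.resize(t[165:265,260:360],(400,400),interpolation=2)])
cv2.imwrite("pics/fin.png",H);st=robot.read_state();print(st["contact_force"],st["tool_pos"],st["time_s"])
E
```

```text
[[317.6, 206.1], [316.4, 210.0], [303.1, 209.1], [304.5, 205.2]]
[-5.97004481  0.22654329 19.09301705] [0.54684076 0.03303439 0.0590052 ] 13.85
```

View pics/fin.png

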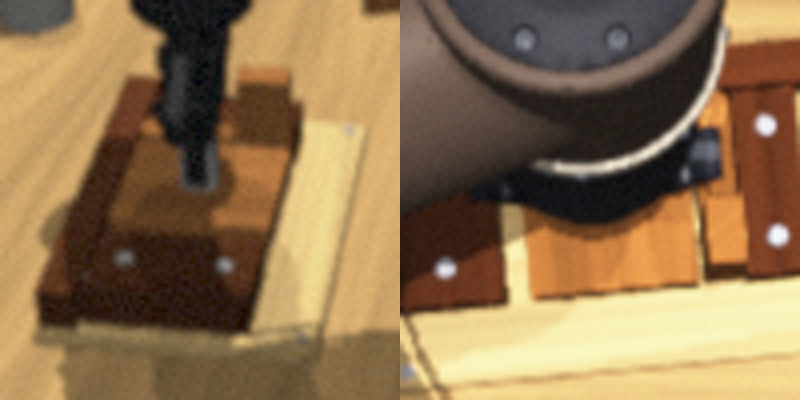

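The last picture shows the spacer seated in the gap with its tab top at (265,78) in the left panel, within about 2 px of the predicted spot. The tile is flush under the fingers at (200,180).

```bash
python3 -c "
from bench import robot
print(robot.close_job())"
```

```text
the job is handed in; nothing more can be done
None
```

The spacer is in the wide gap, flat on the base with its nose against the fence and released; the tile is held flush with about 19 N, and I handed the job in at about 14 s.

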